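Fit the hand knob to the stage's D-shaft and hold the clutch pressed

TASK

Pick the black knob with the white pointer line out of the parts tray, turn it so that the flat in its bore matches the flat of the upright D-shaft on the black drive unit, and push it fully home onto the shaft. Then press it on down against the shaft's spring to the stop, which engages the hand clutch, and finish while still gripping the knob and holding it pressed down: do not let go. Leave the red star knob and everything else on the granite where it is.

Things in the scene. Friction and masses are not known exactly. Their poses are not given: they have to be found in the camera images.
- knob: Black round knob, 60 g, standing bore down in the tray, 40 mm tall. Origin: centre of its underside, z up. From 22 to 40 mm up it is a round grip, 38 mm in diameter; below, a skirt about 33 mm across. D-shaped blind bore from below: 16 mm in diameter, 22 mm deep, flat 5 mm from the axis on +x. White line on top from centre to rim along +x (flat side). Fits one way round, 1 mm play all round.
- knob_mark (a point): Point on the knob, 15 mm from its axis along its +x (flat side), level with the underside.
- drive_unit: Fixed black manual drive unit on a 130 x 110 x 10 mm aluminium foot; black housing 100 x 85 mm, its top 65 mm above the granite. Origin at the centre of the underside of the foot. The upright D-shaft rises at its centre. Its position and yaw vary.
- shaft_seat (a point): Foot of the D-shaft: centre of the top face of a dark 38 mm round shoulder that moves with the shaft; the knob's underside rests on it when home. At rest 79 mm above the granite. z up; +x to the shaft's flat (yellow line on the shoulder). Steel shaft 14 mm in diameter, 20 mm above the shoulder (top 1.5 mm chamfered), flat 4 mm from the axis. Its direction varies; stiff to turn (0.15 N m).
- shaft_mark (a point): Point on the shoulder's upper face, 15 mm from the shaft's axis along +x (flat side), on the yellow line. It lies under knob_mark when the knob is home.
- plunger (a joint): How far the shaft with its shoulder is pressed down against its spring: 0 at rest, 0.008 m at the stop. The spring takes about 3 N to start and 10 N at the stop, and returns when released. A wrongly turned knob sits on top of the shaft and presses it down without going home.
- tray: Fixed shallow white tray, 160 x 230 mm (x, y), walls 4 mm thick and 16 mm high, inner floor 4 mm above the granite. Origin at the centre of its underside. Holds the knob, the red star knob and two brass spacers.
- star_knob: Red five-lobed star knob, 42 mm across, 28 mm tall, standing in the tray; origin at the centre of its underside. Not to be used or moved.
- spacer_a: Brass spacer ring, 22 mm in diameter, 8 mm high, lying in the tray; origin under its centre. Leave alone.
- spacer_b: A second brass spacer ring like the first, in the tray. Leave alone.
- driver: Green-handled screwdriver, 180 mm long, lying on the granite beyond the tray and the unit. Leave alone.
- gauge_block: Steel gauge block, 35 x 20 x 30 mm high, on the granite between tray and unit, near the robot; origin under its centre. Leave alone.
- oil_jar: Orange jar with grey cap, 54 mm in diameter, 75 mm tall, far to the robot's left; origin under its centre. Leave alone.
- pendant: Flat grey hand-held control panel, 160 x 240 x 37 mm, lying far to the robot's right; origin under its centre. Leave alone.
Things that resemble listed ones, but are neither listed nor needed, are in the scene too. Leave any orange or pink look-alike of the drive_unit alone.

How it is judged:
On the way, in this order (a step that is already met when the one before it is completed fails the run):
1. the knob is lifted out of the tray (height (world z) of knob above 0.04 m), for 0.1 s.
2. the knob is fully home on the D-shaft, flat to flat (z of knob in the frame of shaft_seat between -0.003 and 0.003 m and horizontal distance between knob_mark and shaft_mark below 0.005 m and horizontal distance between knob and shaft_seat below 0.003 m and angle between the z axis of knob and the z axis of shaft_seat, either way round below 0.1 rad), for 0.2 s.
At the end, for the whole second after the job is handed in: The knob is home on the shaft (underside within 3 mm of the shoulder's face, axes within 3 mm and 0.1 rad, flat-side marks within 5 mm), the shaft is held down at least 5.5 mm of its 8 mm travel, and the fingers still hold the knob with more than 3 N (all of step 2 and value of joint plunger above 0.0055 m and contact force between the fingers and knob above 3 N); the arm keeps its last pose, push and grip.
It fails at once if something else in the tray (star knob, spacer) is shifted by more than 30 mm (distance of any of star_knob, spacer_a, spacer_b from where it was at the start of the episode above 0.03 m).
It fails at once if the screwdriver, gauge block, jar or control panel is shifted by more than 30 mm (distance of any of driver, gauge_block, oil_jar, pendant from where it was at the start of the episode above 0.03 m).
It also fails if it takes over 42 s, if anything falls off the work surface, if the arm or the gripper's body presses on something with over 40 N, if the wrist force passes 120 N, or if a joint passes its speed limit or range.

ROBOT

A 7-joint arm with a two-finger parallel gripper is mounted at the origin on the work surface. World frame = base frame: x ahead of the robot, y to its left, z up, the work surface at z = 0. Lengths are in m, angles in rad, forces in N, time in s.
With the tool pointing down it reaches from about 0.4 to 0.85 m from the base axis. Payload 4.5 kg.
Tool frame: the origin (TCP) lies midway between the tips of the shut fingers; the grasp point (between the pads) lies 19 mm behind it; x points along the fingers, y is the direction in which the jaws open and shut, and the axes are right-handed (so a half turn about x gives the same grasp; the last joint's range is limited). The gripper opens to 88 mm and grips with 3 to 60 N. Pads are 18 mm wide; open, the fingers measure 123 mm over their backs; the gripper's body (75 mm by 187 mm) begins 45 mm behind the grasp point.
Start: joints at [-1.229, 0.689, -0.195, 1.565, 0.157, 0.902, -0.215], TCP at [0.189, 0.596, 0.239] pointing down, gripper open.
Joint ranges: [-3.01, 3.01], [-0.46, 2.08], [-1.47, 1.51], [0.13, 2.56], [-1, 4.14], [0.04, 2.09], [-2.66, 2.66]. Speed limits (rad/s): [2.57, 2.57, 3.14, 3.14, 3.14, 3.14, 3.14].

INTERFACE

Orientations are given as a unit quaternion [x, y, z, w].
In Python, from rig import ctrl, eyes gives the robot as it stands. The module is installed in compiled form; this text tells all that it offers.
- The arm moves only by the tool step_arm, never from a script. Its argument "increments" is a list of rows, each a list of 3 entries, a list of its own where there are three numbers: the shift along the tool's x, y, z in mm, then the turn about the tool's x in rad, then the finger opening in mm, from 0 to 88.1. A call has 1 to 10 rows; each row shifts and turns the commanded pose from where the row before left it, along the tool's axes as they then stand; what a row does not reach is not made up. A row lasts 1/8 s, in which the tool goes at most 62.5 mm and 10.7 degrees, less where a joint would pass 70% of its speed; a pose out of reach is approached as far as the arm can. A call is refused whole if a number of a shift passes 62.5 or a number of a turn 0.188, either way. A call with a gripper value outside its range is refused whole. The fingers move at their own pace and stop on an object; the grip force is fixed at half the most. Time passes only in rows, so rows that do not move let the fingers close. It gives the time, the measured TCP pose, the force and the opening at its end, in the units of the state.
- ctrl.get_state(): the state, without advancing time (a new reading comes with each control period).
- eyes.get_image(name): name is "scene" or "top" or "wrist"; returns a dict with "color" (400x640x3 uint8, red, green, blue), "vertical_fov" (degrees; the focal length in pixels is half the picture's height over the tangent of half this angle, whatever the lens; pixels are square), "cx", "cy" (the principal point, pixels), "R" (3x3) and "t" (3): a world point X has camera coordinates R X + t; the wrist camera has in their place "T_tool_cam" (4x4, takes a point from camera to tool coordinates, whose origin is the TCP and whose axes are the tool frame's). Camera axes: x right, y down, z forward; pixel columns grow to the right and rows downward; lengths in m; the calibration is good to about 2 mm. A picture is of the moment at which its call begins: read the wrist's pose just before it. There is no depth.
- ctrl.close_job(): hands the job in, once; it reports no verdict.
The state is a dict: "time_s": time; "q": joint angles; "joint_velocities": joint speeds; "joint_torque": joint torques, N m; "position": TCP position; "tool_rot": TCP orientation; "wrist_force": force on the tool from outside, world axes, zero at the start; "wrist_torque": the same for the moment, N m; "gripper_width": finger opening in m.
Only numpy, scipy, OpenCV 4.12 (cv2) and the standard library are available. Lean on these libraries where they do the work, as an engineer would, in place of code of your own. Each camera call takes 0.05 s, during which the arm holds its last target.

## Working session

There is one attempt and no reset: what is moved stays moved. The work goes in short steps, Python scripts to look and compute and a tool call to move; the robot and the scene stay as the last step left them, time stands still between calls to the robot, and variables do not carry over. Pictures are saved under pics/ and viewed, and the job is handed in when it is done.

Besides the shell and the picture viewer there is one more tool, called after "Call:" as name([rows], argument=value, ...), one row to a line, values as JSON. step_arm: Moves the arm, as the interface text tells. Its arguments: {"type":"object","properties":{"increments":{"type":"array"}},"required":["increments"]}

```bash
mkdir -p pics
python3 - <<'E'
from rig import ctrl, eyes
import cv2,pickle
s=ctrl.get_state();print(s)
d={}
for n in ["scene","top","wrist"]:
    im=eyes.get_image(n);d[n]=im
    cv2.imwrite(f"pics/{n}0.png",im["color"][:,:,::-1])
    print(n,{k:v for k,v in im.items() if k!="color"})
pickle.dump((s,d),open("p0.pkl","wb"))
E
```

```text
{'time_s': 0.0, 'q': array([-1.22922136,  0.68998934, -0.19452894,  1.56633031,  0.15728449,
        0.90248998, -0.21514484]), 'joint_velocities': array([ 4.66922782e-06,  2.39856228e-04,  7.63686984e-04,  1.50851690e-03,
        7.64539128e-05,  1.25466829e-03, -8.52424089e-04]), 'joint_torque': array([ 2.40491945e-04, -5.27553749e+01, -1.26716472e+00, -1.53431386e+01,
       -5.26967773e-02,  6.47426277e-03,  1.81672212e-04]), 'position': array([0.18918227, 0.5950234 , 0.23791072]), 'tool_rot': array([ 0.10772914,  0.69881326, -0.10901478,  0.69869181]), 'wrist_force': array([-0.69620146, -0.40898955, -0.52097952]), 'wrist_torque': array([-0.01871404, -0.03872142, -0.00298668]), 'gripper_width': 0.0881415604670554}
scene {'vertical_fov': 48.26910819985514, 'cx': 320.5240322995595, 'cy': 200.7505106332109, 'R': array([[ 0.81931874,  0.57333501, -0.00194085],
       [ 0.45343359, -0.65003908, -0.60979272],
       [-0.35087715,  0.49873456, -0.79255856]]), 't': array([-0.39154143, -0.21122967,  1.60191255])}
top {'vertical_fov': 55.55778208111913, 'cx': 321.5980242205973, 'cy': 200.7833200056687, 'R': array([[ 0.01063453, -0.9999095 , -0.00824017],
       [-0.99808561, -0.01011231, -0.06101527],
       [ 0.06092643,  0.00887326, -0.99810282]]), 't': array([-0.03839371,  0.51332197,  1.47963334])}
wrist {'vertical_fov': 62.828216103884614, 'cx': 320.65454474986745, 'cy': 200.77722391272113, 'T_tool_cam': array([[ 3.29454791e-04, -2.82194750e-01,  9.59357084e-01,
        -1.45826273e-01],
       [ 9.99999817e-01,  5.80686314e-04, -1.72603198e-04,
        -2.14590918e-05],
       [-5.08377813e-04,  9.59356965e-01,  2.82194890e-01,
        -7.24360722e-02],
       [ 0.00000000e+00,  0.00000000e+00,  0.00000000e+00,
         1.00000000e+00]])}
```

View pics/top0.png

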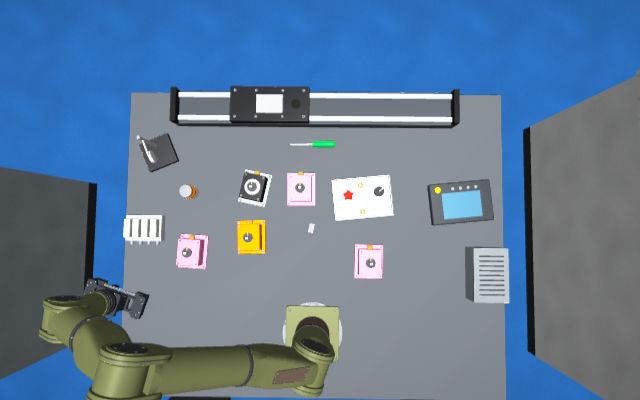

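View pics/scene0.png

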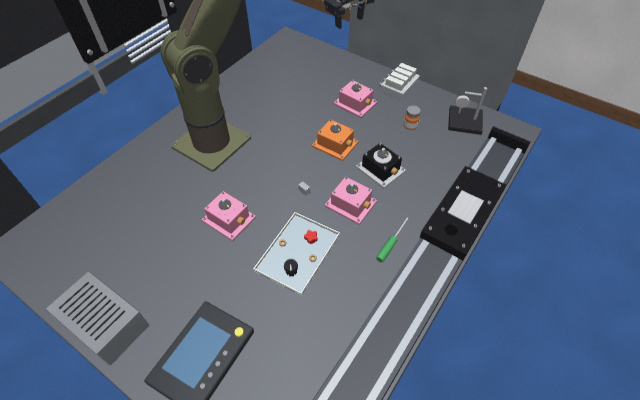

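View pics/wrist0.png

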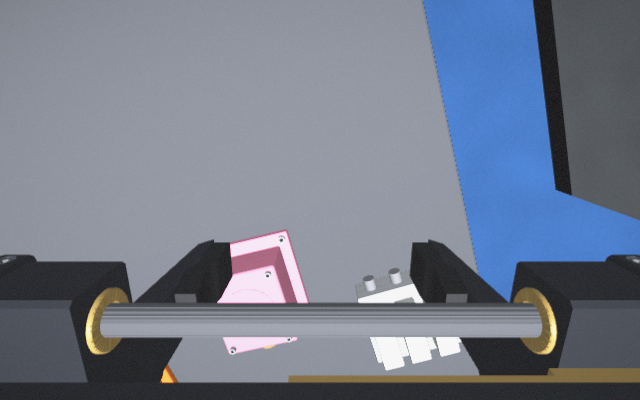

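The top view shows six units: black at (255,187), orange at (251,237) and pink at (300,188), (192,252) and (369,261). The black one fits. In the tray are a black knob at (379,191), a red star at (348,195), and spacers at (361,184) and (363,212). I'll enlarge these to confirm.

```bash
cat > h.py <<'E'
import numpy as np,cv2,pickle
from scipy.spatial.transform import Rotation as Ro
def f(im): return 200/np.tan(np.radians(im["vertical_fov"])/2)
def ext(im,s=None):
    if "R" in im: return im["R"],im["t"]
    T=np.eye(4);T[:3,:3]=Ro.from_quat(s["tool_rot"]).as_matrix();T[:3,3]=s["position"]
    M=np.linalg.inv(T@im["T_tool_cam"]);return M[:3,:3],M[:3,3]
def proj(im,X,s=None):
    R,t=ext(im,s);c=R@np.asarray(X)+t;return np.array([im["cx"]+f(im)*c[0]/c[2],im["cy"]+f(im)*c[1]/c[2]])
def ray(im,uv,z,s=None):
    R,t=ext(im,s);d=R.T@np.array([(uv[0]-im["cx"])/f(im),(uv[1]-im["cy"])/f(im),1]);o=-R.T@t
    return o+d*(z-o[2])/d[2]
E
python3 - <<'E'
from h import *
s,d=pickle.load(open("p0.pkl","rb"))
c=d["top"]["color"][:,:,::-1]
a=cv2.resize(c[160:215,230:290],None,fx=6.5,fy=6.5,interpolation=cv2.INTER_CUBIC)
b=cv2.resize(c[165:220,335:395],None,fx=6.5,fy=6.5,interpolation=cv2.INTER_CUBIC)
c=d["scene"]["color"][:,:,::-1]
a2=cv2.resize(c[135:190,352:412],None,fx=6.5,fy=6.5,interpolation=cv2.INTER_CUBIC)[:240]
b2=cv2.resize(c[240:295,262:322],None,fx=6.5,fy=6.5,interpolation=cv2.INTER_CUBIC)[:240]
cv2.imwrite("pics/crop0.png",np.vstack([np.hstack([a,b]),np.hstack([a2,b2])])[:600])
im=d["top"]
print("unit",ray(im,(254,187),.079),"knob",ray(im,(379,191),.044))
print(Ro.from_quat(s["tool_rot"]).as_matrix())
E
```

```text
unit [0.55948244 0.22274566 0.079     ] knob [ 0.55207364 -0.25471513  0.044     ]
[[-4.48379426e-04  3.02900568e-01  9.53022059e-01]
 [-1.77036458e-03  9.53020421e-01 -3.02900880e-01]
 [-9.99998332e-01 -1.82301102e-03  1.08929688e-04]]
```

View pics/crop0.png

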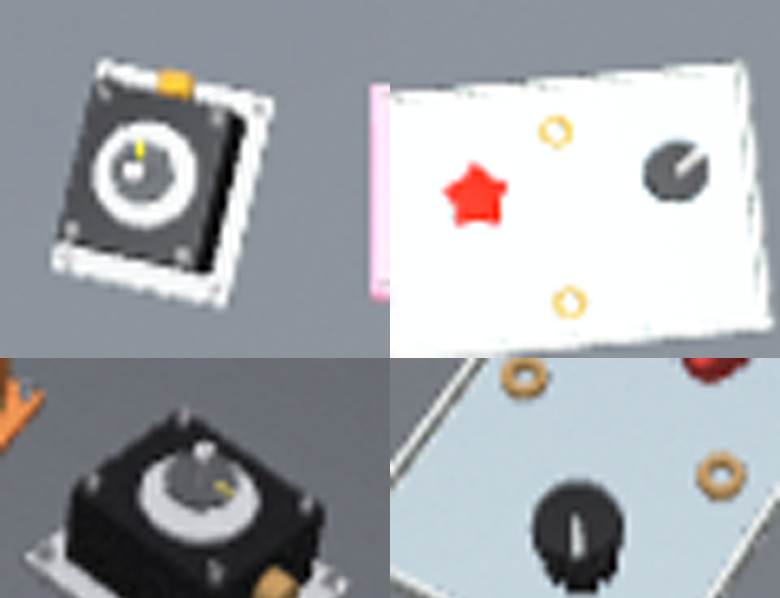

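The enlarged crops confirm both. The black unit on the aluminium foot has a yellow line pointing to roughly world +x. The black knob's white line points up-right, a yaw of about -55°. I'll move to look at the unit with the wrist camera.

Call:
step_arm([
  [[1.5,-24,41.5],0,88],
  [[1.5,-24,41.5],0,88],
  [[1.5,-24,41.5],0,88],
  [[1.5,-24,41.5],0,88],
  [[1.5,-24,41.5],0,88],
  [[1.5,-24,41.5],0,88],
  [[1.5,-24,41.5],0,88],
  [[1.5,-24,41.5],0,88],
  [[1.5,-24,41.5],0,88],
  [[1.5,-24,41.5],0,88],
])

```text
time_s: 1.4
position: [0.513, 0.2399, 0.2235]
tool_rot: [0.108, 0.699, -0.108, 0.699]
wrist_force: [0.1, 0.8, 0.0]
gripper_width: 0.0884
```

Call:
step_arm([
  [[0,0,0],0,88],
  [[0,0,0],0,88],
  [[0,0,0],0,88],
])

```text
time_s: 1.78
position: [0.511, 0.2428, 0.2238]
tool_rot: [0.108, 0.699, -0.107, 0.699]
wrist_force: [-0.2, 0.5, -1.0]
gripper_width: 0.0879
```

```bash
cat > snap.py <<'E'
import sys,cv2,pickle
from rig import ctrl,eyes
from h import *
def snap(tag,cam="wrist"):
    s=ctrl.get_state();im=eyes.get_image(cam)
    cv2.imwrite(f"pics/{tag}.png",im["color"][:,:,::-1]);pickle.dump((s,im),open(tag+".pkl","wb"))
    print(s["time_s"],s["position"],Ro.from_quat(s["tool_rot"]).as_matrix()[:,1:].T, s["q"].round(2),s["wrist_force"].round(1),s["gripper_width"])
    return s,im
if __name__=="__main__": snap(*sys.argv[1:])
E
python3 snap.py w1
```

```text
1.775 [0.51100154 0.2428004  0.22375175] [[ 3.00288011e-01  9.53848381e-01  6.13480065e-04]
 [ 9.53848323e-01 -3.00287397e-01 -9.25104749e-04]] [-0.37  0.63 -0.25  1.76  0.21  0.77  0.53] [-0.2  0.5 -1. ] 0.08785687646754486
```

View pics/w1.png

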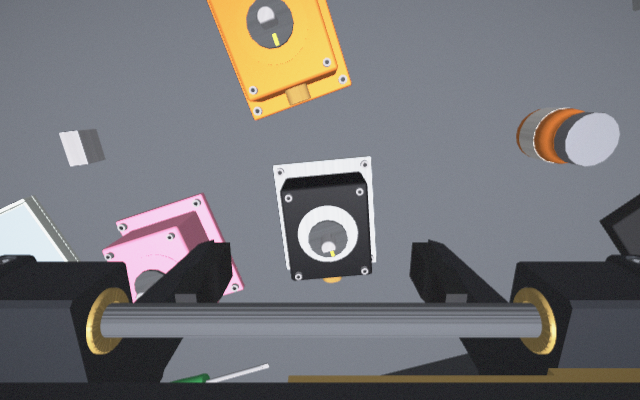

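The black unit is at about (327,238), with the shoulder at (328,238), the white shaft tip at (328,247) and the yellow line near (332,254). The view is partly blocked, so I'll shift forward and down for a closer look.

Call:
step_arm([
  [[10,-3,20],0,88],
  [[10,-3,20],0,88],
  [[10,-3,20],0,88],
  [[10,0,0],0,88],
  [[0,0,0],0,88],
  [[0,0,0],0,88],
  [[0,0,0],0,88],
])

```text
time_s: 2.7
position: [0.5663, 0.2151, 0.1842]
tool_rot: [0.108, 0.699, -0.108, 0.699]
wrist_force: [-0.3, -0.3, 0.2]
gripper_width: 0.0885
```

```bash
python3 snap.py w2; python3 -c "
from h import *
s,im=pickle.load(open('w2.pkl','rb'));u=proj(im,[.5595,.2227,.079],s);print(u)
x,y=map(int,u);x0=x-65;y0=max(y-50,0)
print(x0,y0);cv2.imwrite('pics/w2c.png',cv2.resize(im['color'][y0:y0+100,x0:x0+130,::-1],None,fx=6,fy=6,interpolation=2))"
```

```text
2.7 [0.56633473 0.21510883 0.18424107] [[ 3.01993651e-01  9.53309653e-01  7.34589078e-04]
 [ 9.53309799e-01 -3.01993931e-01  3.03598485e-04]] [-0.3   0.73 -0.24  1.68  0.24  0.76  0.61] [-0.3 -0.3  0.2] 0.0885195676006131
[327.19329299 188.33251362]
262 138
```

View pics/w2c.png

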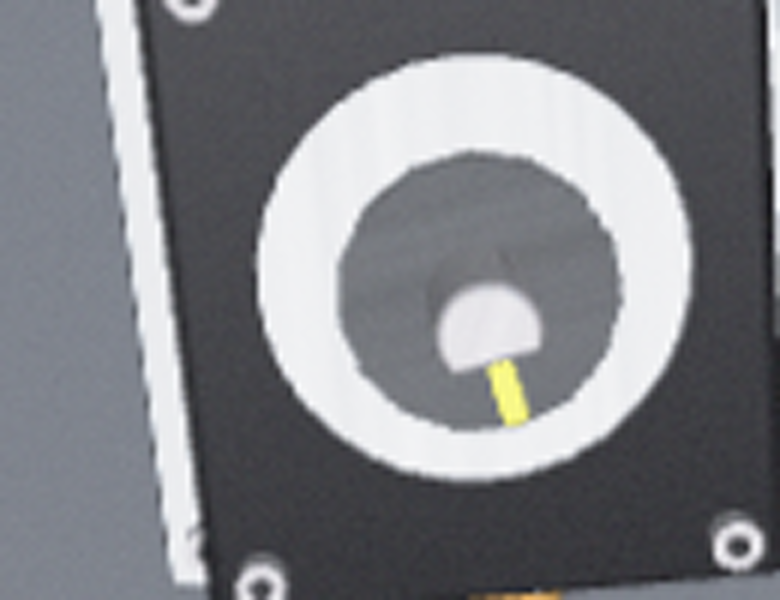

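The crop shows the D-shaft top at (490,325), with its flat facing down-right. The yellow line runs from (495,365) to (515,425) and the shoulder is centred at about (480,290). I'll fit these numerically.

```bash
cat > fit.py <<'E'
from h import *
import sys
from scipy.optimize import least_squares
s,im=pickle.load(open(sys.argv[1]+'.pkl','rb'))
c=im['color'].astype(int);g0=[float(a) for a in sys.argv[2:4]]
u=proj(im,[*g0,.079],s)
mx,mn=c.max(2),c.min(2)
yel=((c[:,:,0]-c[:,:,2]>50)&(c[:,:,1]-c[:,:,2]>40))
white=(mn>185).astype(np.uint8)
# ring = connected white comp with hole
n,l,st,ce=cv2.connectedComponentsWithStats(white)
best=min((i for i in range(1,n) if 400<st[i,4]<9000 and 30<st[i,2]<200),key=lambda i:np.hypot(*(st[i,:2]+st[i,2:4]/2-u)))
cs,h=cv2.findContours((l==best).astype(np.uint8),cv2.RETR_CCOMP,cv2.CHAIN_APPROX_NONE)
inner=max((k for k,hh in zip(cs,h[0]) if hh[3]>=0),key=cv2.contourArea)[:,0]
outer=max((k for k,hh in zip(cs,h[0]) if hh[3]<0),key=cv2.contourArea)[:,0]
def W(p,z):return np.array([ray(im,q,z,s)[:2] for q in p])
def circ(P,r=None):
    f_=lambda v:np.hypot(*(P-v[:2]).T)-(v[2] if r is None else r)
    return least_squares(f_,[*P.mean(0),.019],loss='soft_l1',f_scale=.0005).x
print('shoulder circle z.079',circ(W(inner,.079)),'ring outer z.065-.07',circ(W(outer,.065)))
m=np.zeros(yel.shape,np.uint8);cv2.fillPoly(m,[inner],1)
ys,xs=np.nonzero(yel&(m>0));Y=W(np.c_[xs,ys],.079);print('yellow n',len(Y),Y.mean(0))
for q in(.079,):
    d=Y-Y.mean(0);v=np.linalg.svd(d)[2][0];print('yellow pca yaw',np.degrees(np.arctan2(v[1],v[0])))
sh=(white>0)&(m>0)&(l!=best)
n2,l2,st2,ce2=cv2.connectedComponentsWithStats(sh.astype(np.uint8))
k=1+np.argmax(st2[1:,4]);k=[kk for kk in cv2.findContours((l2==k).astype(np.uint8),0,cv2.CHAIN_APPROX_NONE)[0]][0][:,0]
P=W(k,.099);
# D model: radius r, flat dist d, yaw
def res(v):
    q=P-v[:2];a=q@[np.cos(v[2]),np.sin(v[2])]
    r=np.hypot(*q.T);return np.maximum(r-v[3],a-v[4])
y0=np.arctan2(*(Y.mean(0)-P.mean(0))[::-1])
o=least_squares(res,[*P.mean(0),y0,.006,.003],loss='soft_l1',f_scale=.0005)
print('D top xy',o.x[:2],'yaw',np.degrees(o.x[2]),'r,d',o.x[3:],'cost',o.cost)
c2=(o.x[:2]); dd=Y.mean(0)-c2;print('yaw axis->yellow',np.degrees(np.arctan2(dd[1],dd[0])),np.hypot(*dd))
E
python3 fit.py w2 .5595 .2227
```

```text
shoulder circle z.079 [0.56150762 0.23381598 0.01922499] ring outer z.065-.07 [0.5620032  0.23373443 0.02957613]
yellow n 48 [0.57559524 0.23358325]
yellow pca yaw 1.5024178332630245
D top xy [0.56184218 0.23377186] yaw 0.13384268862250348 r,d [0.00584088 0.00277895] cost 7.336582843802203e-07
yaw axis->yellow -0.7857137132906561 0.013754357187182369
```

The unit is at (0.5617, 0.2338) with the flat at a yaw of about 0°. Next I'll turn about -55° and travel to the knob.

Call:
step_arm([
  [[0,0,0],0.16,88],
  [[0,0,0],0.16,88],
  [[0,0,0],0.16,88],
  [[0,0,0],0.16,88],
  [[0,0,0],0.16,88],
  [[0,0,0],0.16,88],
  [[0,0,0],0,88],
])

```text
time_s: 3.62
position: [0.5665, 0.2149, 0.1841]
tool_rot: [0.418, 0.57, -0.418, 0.57]
wrist_force: [-0.3, 0.3, 0.3]
gripper_width: 0.0879
```

Call:
step_arm([
  [[0,-17,50],0,70],
  [[0,-17,50],0,70],
  [[0,-17,50],0,70],
  [[0,-17,50],0,70],
  [[0,-17,50],0,70],
  [[0,-17,50],0,70],
  [[0,-17,50],0,70],
  [[10,-17,50],0,70],
  [[10,-17,50],0,70],
  [[5,0,0],0,70],
])

```text
time_s: 4.88
position: [0.553, -0.2674, 0.1583]
tool_rot: [0.419, 0.568, -0.422, 0.569]
wrist_force: [-0.4, -0.1, -0.2]
gripper_width: 0.07
```

Call:
step_arm([
  [[0,0,0],0,70],
  [[0,0,0],0,70],
  [[0,0,0],0,70],
])

```text
time_s: 5.25
position: [0.5555, -0.2592, 0.1591]
tool_rot: [0.418, 0.57, -0.418, 0.57]
wrist_force: [-0.1, -0.6, 0.5]
gripper_width: 0.07
```

```bash
python3 snap.py w3
```

```text
5.25 [ 0.55545895 -0.25917228  0.15911951] [[ 9.53577668e-01  3.01146188e-01  7.77729649e-04]
 [ 3.01146490e-01 -9.53577841e-01 -3.03215754e-04]] [ 0.4   0.77 -0.06  1.68  0.07  0.69  0.61] [-0.1 -0.6  0.5] 0.06998594744167444
```

View pics/w3.png

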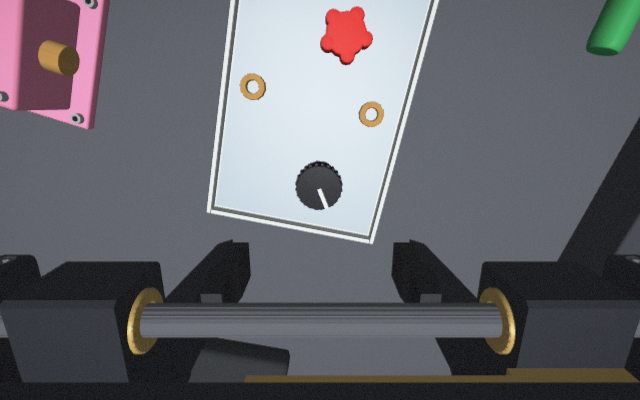

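The knob is at (319,185) with its white line pointing to (326,208), well clear of the tray walls, spacers and star. I'll fit its circle and line.

```bash
cat > fk.py <<'E'
from h import *
import sys
from scipy.optimize import least_squares
s,im=pickle.load(open(sys.argv[1]+'.pkl','rb'));z=float(sys.argv[2]);u0=[float(a) for a in sys.argv[3:5]]
c=im['color'].astype(int)
def W(p,z):return np.array([ray(im,q,z,s)[:2] for q in p])
g=c.max(2)
y,x=np.mgrid[:400,:640];near=np.hypot(x-u0[0],y-u0[1])<32
dark=((g<120)&near).astype(np.uint8)
dark=cv2.morphologyEx(dark,cv2.MORPH_CLOSE,np.ones((7,7),np.uint8))
k=max(cv2.findContours(dark,0,cv2.CHAIN_APPROX_NONE)[0],key=cv2.contourArea)[:,0]
P=W(k,z)
o=least_squares(lambda v:np.hypot(*(P-v[:2]).T)-.019,P.mean(0),loss='cauchy',f_scale=.0004);C=o.x
o2=least_squares(lambda v:np.hypot(*(P-v[:2]).T)-v[2],[*C,.019],loss='cauchy',f_scale=.0004)
uc=proj(im,[*C,z],s)
white=(c.min(2)>130)&(np.hypot(x-uc[0],y-uc[1])<19)
ys,xs=np.nonzero(white);L=W(np.c_[xs,ys],z)
v=np.linalg.svd(L-L.mean(0))[2][0];dd=L.mean(0)-C;v*=np.sign(v@dd)
print('C',C,'free',o2.x,'px',uc,'n',len(L),'yaw pca',np.degrees(np.arctan2(v[1],v[0])),'yaw mean',np.degrees(np.arctan2(dd[1],dd[0])),np.hypot(*dd))
R=Ro.from_quat(s["tool_rot"]).as_matrix()
print('knob in tool yz mm',(R.T@(np.array([*C,z])-s['position'])*1000).round(1))
E
python3 fk.py w3 .044 319 185
```

```text
C [ 0.55149795 -0.2516398 ] free [ 0.55151082 -0.25164531  0.0189466 ] px [318.44444431 185.99944205] n 73 yaw pca -50.77282917160067 yaw mean -55.72933258394346 0.008888582516734269
knob in tool yz mm [115.1  -1.6  -8.3]
```

```bash
python3 -c "
from h import *
s,im=pickle.load(open('w3.pkl','rb'))
c=cv2.resize(im['color'][155:215,285:355,::-1],None,fx=10,fy=10,interpolation=2)
C=np.array([.5515,-.25165])
pts=[proj(im,[*(C+.019*np.array([np.cos(a),np.sin(a)])),.044],s) for a in np.linspace(0,6.28,60)]
for p in pts+[proj(im,[*C,.044],s)]:
  q=((p-[285,155]+.5)*10).astype(int);cv2.circle(c,tuple(q.tolist()),2,(0,255,0),-1)
cv2.imwrite('pics/w3c.png',c)"
```

```text
(no output)
```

View pics/w3c.png

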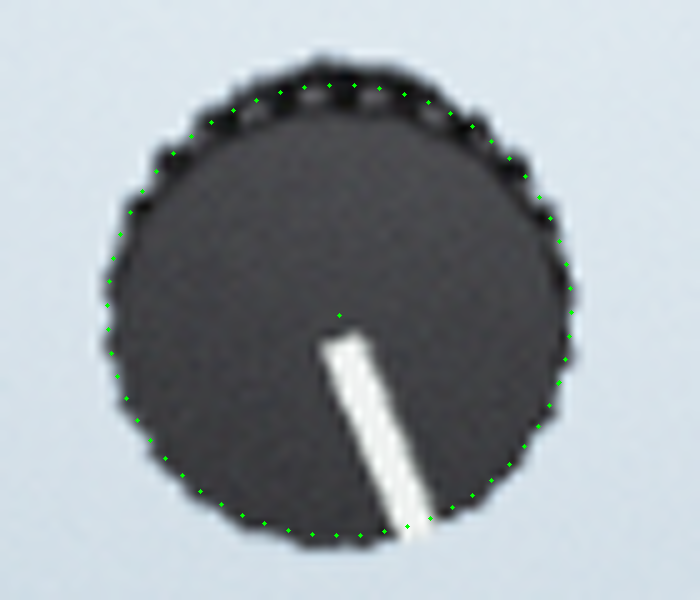

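The true top circle is centred at crop (340,330). The line passes through that centre at a yaw of about -51°, so the turn needed is about +51° (0.89 rad). Knob offset in the tool frame is y -1.5, z -7 mm. I'll descend now.

Call:
step_arm([
  [[30,-0.5,-3],0,54],
  [[40,-1,-4],0,54],
  [[15,0,0],0,54],
  [[0,0,0],0,54],
  [[0,0,0],0,54],
  [[0,0,0],0,54],
])

```text
time_s: 6.05
position: [0.5522, -0.255, 0.075]
tool_rot: [0.419, 0.569, -0.419, 0.571]
wrist_force: [0.7, -0.1, 0.6]
gripper_width: 0.0537
```

```bash
python3 snap.py w4
```

```text
6.05 [ 0.55223983 -0.2549819   0.07500463] [[ 0.95450804  0.29817871  0.00196564]
 [ 0.29817591 -0.9545096   0.0015955 ]] [ 0.38  0.89 -0.05  1.74  0.08  0.51  0.59] [ 0.7 -0.1  0.6] 0.05373900006102112
```

View pics/w4.png

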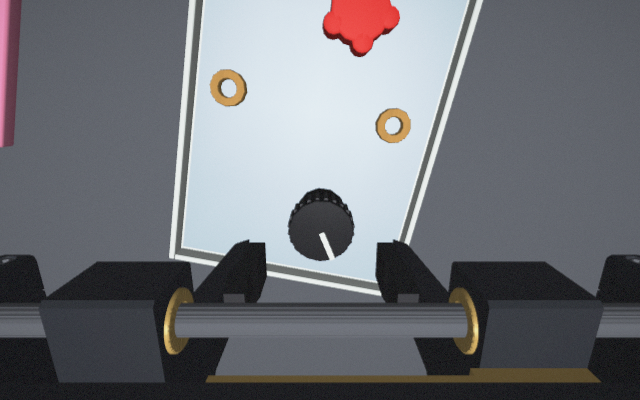

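The knob top at (321,231) is centred between the finger tips (265 and 377), and the tips clear the wall. I'll check the tool-z offset.

```bash
python3 -c "
from h import *
s,im=pickle.load(open('w4.pkl','rb'))
R=Ro.from_quat(s['tool_rot']).as_matrix()
for uv in [(321.3,230.5)]:
  X=ray(im,uv,.044,s);print(X,(R.T@(X-s['position'])*1000).round(1))
# tilt-consistent circle
pts=[proj(im,X+.019*np.array([np.cos(a),np.sin(a),0]),s) for a in np.linspace(0,6.28,60)]
c=im['color'][180:270,270:370,::-1].copy();c=cv2.resize(c,None,fx=6,fy=6,interpolation=2)
for p in pts: cv2.circle(c,tuple(((p-[270,180]+.5)*6).astype(int).tolist()),2,(0,255,0),-1)
cv2.imwrite('pics/w4c.png',c)
"
```

```text
[ 0.55211218 -0.25239817  0.044     ] [31.   0.6 -2.6]
```

View pics/w4c.png

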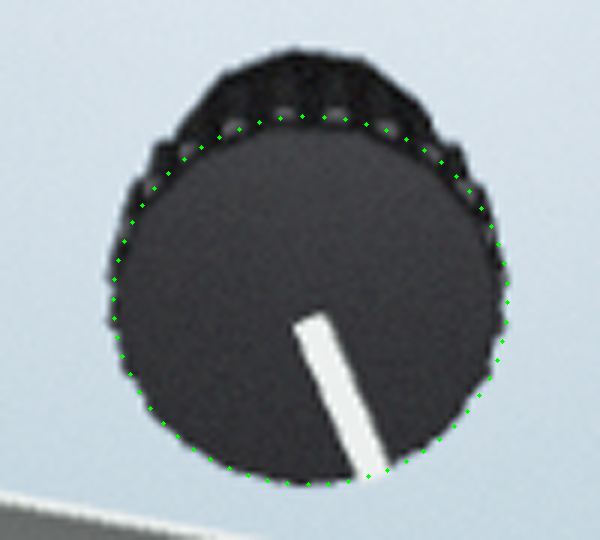

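Call:
step_arm([
  [[30,0,-2],0,54],
  [[25,0,0],0,54],
  [[4,0,0],0,54],
  [[0,0,0],0,54],
  [[0,0,0],0,54],
  [[0,0,0],0,34],
  [[0,0,0],0,34],
  [[0,0,0],0,34],
  [[0,0,0],0,34],
])

```text
time_s: 7.22
position: [0.5511, -0.2527, 0.0152]
tool_rot: [0.419, 0.569, -0.419, 0.57]
wrist_force: [-1.3, 1.2, 5.4]
gripper_width: 0.0365
```

Call:
step_arm([
  [[0,0,0],0,34],
  [[0,0,0],0,34],
])

```text
time_s: 7.48
position: [0.5511, -0.2527, 0.0152]
tool_rot: [0.419, 0.569, -0.419, 0.57]
wrist_force: [-1.3, 0.5, 5.5]
gripper_width: 0.0369
```

Gripped at 36.9 mm. I'll lift.

Call:
step_arm([
  [[-15,0,0],0,25],
  [[-30,0,0],0,25],
  [[-40,0,0],0,25],
  [[-45,0,0],0,25],
  [[-40,0,0],0,25],
  [[0,0,0],0,25],
  [[0,0,0],0,25],
  [[0,0,0],0,25],
])

```text
time_s: 8.48
position: [0.5496, -0.2521, 0.1832]
tool_rot: [0.418, 0.571, -0.419, 0.569]
wrist_force: [-1.4, 0.5, -0.6]
gripper_width: 0.0365
```

```bash
python3 snap.py w5
```

```text
8.475 [ 0.54959157 -0.25210233  0.18321121] [[ 0.9544017   0.29851456 -0.00254169]
 [ 0.29850978 -0.95440427 -0.00209616]] [ 0.39  0.73 -0.06  1.69  0.06  0.73  0.6 ] [-1.4  0.5 -0.6] 0.03649290395451749
```

View pics/w5.png

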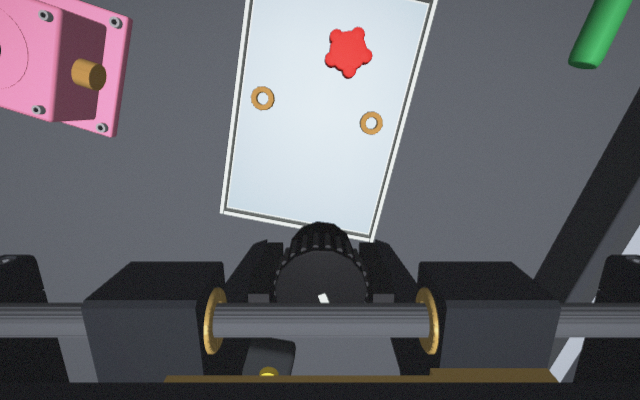

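```bash
cat > ov.py <<'E'
from h import *
import sys
from scipy.optimize import least_squares
tag=sys.argv[1];y0,z0=float(sys.argv[2]),float(sys.argv[3])
s,im=pickle.load(open(tag+'.pkl','rb'))
M=np.linalg.inv(im['T_tool_cam'])
def pt(X):
    c=M[:3,:3]@np.array(X)+M[:3,3];return np.array([im['cx']+f(im)*c[0]/c[2],im['cy']+f(im)*c[1]/c[2]])
c=cv2.resize(im['color'][215:315,260:385,::-1],None,fx=6,fy=6,interpolation=2)
c=cv2.convertScaleAbs(c,alpha=1.8,beta=20)
for x,r,col in((-.0288,.019,(0,255,0)),(-.0108,.019,(255,255,0)),(.0112,.0165,(0,0,255))):
  for a in np.linspace(0,6.28,70):
    p=pt([x,y0+r*np.cos(a),z0+r*np.sin(a)]);cv2.circle(c,tuple(((p-[260,215]+.5)*6).astype(int).tolist()),2,col,-1)
for a in np.radians([float(v) for v in sys.argv[4:]]):
  p=[pt([-.0288,y0+r*np.cos(a),z0+r*np.sin(a)]) for r in(.0,.019)]
  q=[tuple(((k-[260,215]+.5)*6).astype(int).tolist()) for k in p];cv2.line(c,q[0],q[1],(255,0,255),1)
cv2.imwrite(f'pics/{tag}o.png',c)
E
python3 ov.py w5 0 0 68.3
```

```text
(no output)
```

View pics/w5o.png

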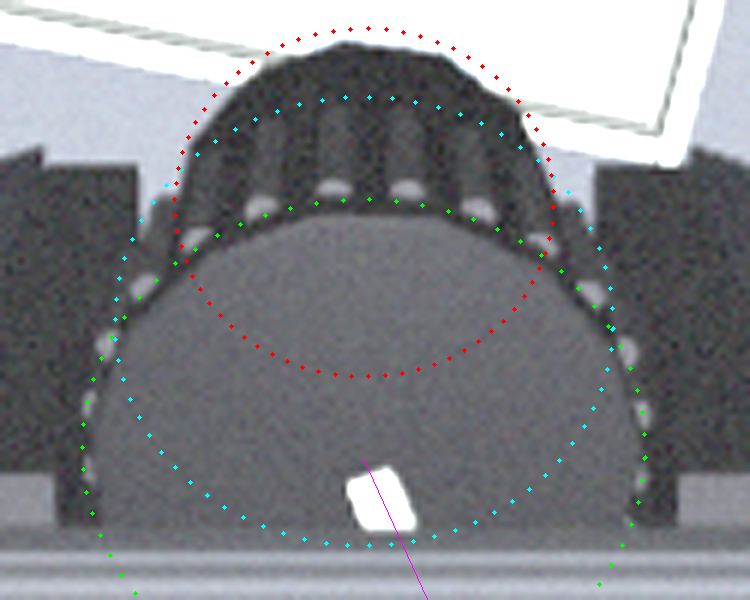

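The knob sits at about (0,0) in the tool frame, upright, with its line 68° from tool y towards z. I'll turn it by -0.893 rad and carry it to the shaft.

Call:
step_arm([
  [[0,0,0],-0.15,25],
  [[0,0,0],-0.15,25],
  [[0,0,0],-0.15,25],
  [[0,0,0],-0.15,25],
  [[0,0,0],-0.15,25],
  [[0,0,0],-0.143,25],
  [[0,0,0],0,25],
  [[0,0,0],0,25],
])

```text
time_s: 9.52
position: [0.5504, -0.2525, 0.1841]
tool_rot: [0.133, 0.695, -0.132, 0.694]
wrist_force: [0.3, -0.3, -0.7]
gripper_width: 0.0367
```

Call:
step_arm([
  [[0,45,-16.5],0,25],
  [[0,45,-16.5],0,25],
  [[0,45,-16.5],0,25],
  [[0,45,-16.5],0,25],
  [[0,45,-16.5],0,25],
  [[0,45,-16.5],0,25],
  [[0,45,-16.5],0,25],
  [[0,45,-16.5],0,25],
  [[0,45,-16.5],0,25],
  [[0,45,-16.5],0,25],
])

```text
time_s: 10.78
position: [0.5618, 0.2283, 0.1846]
tool_rot: [0.132, 0.695, -0.132, 0.695]
wrist_force: [0.8, -0.2, -0.3]
gripper_width: 0.0366
```

Call:
step_arm([
  [[0,0,0],0,25],
  [[0,0,0],0,25],
  [[0,0,0],0,25],
  [[0,0,0],0,25],
])

```text
time_s: 11.28
position: [0.5622, 0.225, 0.1847]
tool_rot: [0.132, 0.695, -0.133, 0.695]
wrist_force: [0.3, -0.1, -0.5]
gripper_width: 0.0365
```

```bash
python3 snap.py w6
cat > tgt.py <<'E'
from h import *
from rig import ctrl
import sys
s=ctrl.get_state();R=Ro.from_quat(s["tool_rot"]).as_matrix()
t=np.array([float(a) for a in sys.argv[1:4]])
print('pos',s['position'].round(4),'tool shift mm',(R.T@(t-s['position'])*1000).round(1),'yaw y',np.degrees(np.arctan2(R[1,1],R[0,1])).round(2),'tilt',R[:,0].round(4),'F',s['wrist_force'].round(1))
E
python3 tgt.py .5617 .2338 .14
```

```text
11.275 [0.56220895 0.22503618 0.18471387] [[ 3.68264572e-01  9.29720778e-01 -6.93161681e-04]
 [ 9.29721036e-01 -3.68264462e-01  2.84498273e-04]] [-0.32  0.73 -0.24  1.68  0.23  0.76  0.52] [ 0.3 -0.1 -0.5] 0.03648943266112373
pos [0.5622 0.2254 0.1847] tool shift mm [44.7  7.7 -3.5] yaw y 68.42 tilt [ 0.e+00 -4.e-04 -1.e+00] F [ 0.4 -0.3 -1.4]
```

View pics/w6.png

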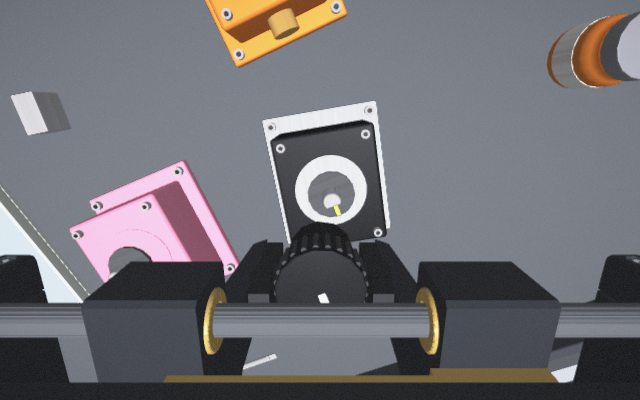

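The shaft is visible at (332,200), ahead of the gripped knob, so I'll re-fit it from this pose.

```bash
python3 fit.py w6 .5617 .2338
python3 - <<'E'
from h import *
s,im=pickle.load(open('w6.pkl','rb'))
R=Ro.from_quat(s["tool_rot"]).as_matrix()
print(proj(im,[.5617,.2338,.079],s),proj(im,[.5617,.2338,.099],s))
E
```

```text
shoulder circle z.079 [0.56148942 0.2339449  0.01925884] ring outer z.065-.07 [0.56189488 0.23379863 0.02945805]
yellow n 45 [0.57581619 0.23364292]
yellow pca yaw -1.3785759893453533
D top xy [0.56183899 0.23388781] yaw -0.6482424677052371 r,d [0.00586713 0.0027766 ] cost 7.095689529562491e-07
yaw axis->yellow -1.003763676549467 0.013979347623116653
[330.80731128 194.40824975] [331.58663722 201.56294267]
```

Call:
step_arm([
  [[0,4,-2],0,25],
  [[20,4,-1.5],0,25],
  [[25,0,0],0,25],
  [[20,0,0],0,25],
  [[0,0,0],0,25],
  [[0,0,0],0,25],
  [[0,0,0],0,25],
  [[0,0,0],0,25],
])

```text
time_s: 12.32
position: [0.562, 0.2355, 0.1205]
tool_rot: [0.132, 0.694, -0.131, 0.695]
wrist_force: [0.3, 0.1, -0.7]
gripper_width: 0.0362
```

```bash
python3 tgt.py .5617 .2339 .110
python3 - <<'E'
from snap import *
s,im=snap('s7','scene')
x,y=map(int,proj(im,[.5617,.2339,.1]))
print(x,y);cv2.imwrite('pics/s7c.png',cv2.resize(im['color'][y-50:y+50,x-65:x+65,::-1],None,fx=6,fy=6,interpolation=2))
E
```

```text
pos [0.562  0.2355 0.1205] tool shift mm [10.5 -1.6  0.3] yaw y 68.52 tilt [ 1.2e-03  7.0e-04 -1.0e+00] F [ 0.3  0.1 -0.7]
12.325 [0.56197164 0.23553743 0.12047473] [[ 3.66186470e-01  9.30540888e-01  1.06044695e-03]
 [ 9.30540749e-01 -3.66187380e-01  8.46897027e-04]] [-0.36  0.83 -0.21  1.71  0.26  0.63  0.49] [ 0.3  0.1 -0.7] 0.03624881516493631
383 148
```

View pics/s7c.png

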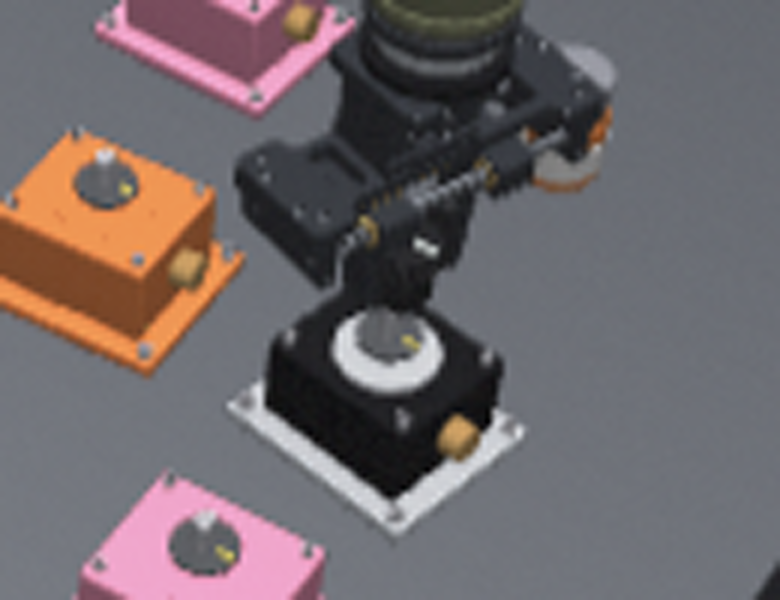

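The knob hangs just above the shaft, with its white line at (425,245) parallel to the yellow line at (410,342). I'll trim the 1.6 mm y error and go a bit lower.

Call:
step_arm([
  [[3,-1.6,0.3],0,25],
  [[3,0,0],0,25],
  [[0,0,0],0,25],
  [[0,0,0],0,25],
  [[0,0,0],0,25],
])

```text
time_s: 13.0
position: [0.5613, 0.2338, 0.1137]
tool_rot: [0.132, 0.695, -0.132, 0.695]
wrist_force: [-0.1, -0.2, -0.7]
gripper_width: 0.0366
```

```bash
python3 tgt.py .5617 .2339 .110
```

```text
pos [0.5613 0.2338 0.1137] tool shift mm [3.7 0.2 0.3] yaw y 68.53 tilt [ 1.e-04  2.e-04 -1.e+00] F [-0.1 -0.2 -0.7]
```

Call:
step_arm([
  [[2,0,0.2],0,25],
  [[2,0,0],0,25],
  [[2,0,0],0,25],
  [[0,0,0],0,25],
])

```text
time_s: 13.5
position: [0.5613, 0.2336, 0.1075]
tool_rot: [0.132, 0.695, -0.132, 0.695]
wrist_force: [-1.0, -0.3, -0.7]
gripper_width: 0.0365
```

The underside is 3 mm below the shaft top with no axial force, so the shaft is entering the bore. I'll continue.

Call:
step_arm([
  [[2,0,0],0,25],
  [[2,0,0],0,25],
  [[2,0,0],0,25],
  [[2,0,0],0,25],
  [[0,0,0],0,25],
])

```text
time_s: 14.12
position: [0.5613, 0.2336, 0.0995]
tool_rot: [0.132, 0.695, -0.132, 0.695]
wrist_force: [0.6, 0.2, -0.4]
gripper_width: 0.0367
```

Call:
step_arm([
  [[3,0,0],0,25],
  [[3,0,0],0,25],
  [[2,0,0],0,25],
  [[1,0,0],0,25],
  [[0,0,0],0,25],
  [[0,0,0],0,25],
  [[0,0,0],0,25],
  [[0,0,0],0,25],
])

```text
time_s: 15.12
position: [0.5615, 0.2337, 0.0908]
tool_rot: [0.132, 0.695, -0.132, 0.695]
wrist_force: [0.0, -0.2, -1.1]
gripper_width: 0.0365
```

```bash
python3 tgt.py .5617 .2339 .0902
```

```text
pos [0.5615 0.2337 0.0908] tool shift mm [0.6 0.2 0.1] yaw y 68.53 tilt [ 1.e-04  2.e-04 -1.e+00] F [ 0.  -0.2 -1.1]
```

Call:
step_arm([
  [[1,0,0],0,20],
  [[1,0,0],0,20],
  [[1,0,0],0,20],
  [[1,0,0],0,20],
  [[0,0,0],0,20],
  [[0,0,0],0,20],
])

```text
time_s: 15.88
position: [0.5616, 0.2337, 0.0869]
tool_rot: [0.132, 0.695, -0.132, 0.695]
wrist_force: [-0.9, -1.1, 4.5]
gripper_width: 0.0367
```

The spring is felt at 4.5 N, consistent with about 3 mm of press. I'll continue to the stop.

Call:
step_arm([
  [[1,0,0],0,20],
  [[1,0,0],0,20],
  [[1,0,0],0,20],
  [[1,0,0],0,20],
  [[0,0,0],0,20],
  [[0,0,0],0,20],
])

```text
time_s: 16.62
position: [0.5616, 0.2337, 0.0832]
tool_rot: [0.132, 0.695, -0.132, 0.695]
wrist_force: [-1.7, -1.5, 7.7]
gripper_width: 0.0366
```

Call:
step_arm([
  [[1,0,0],0,20],
  [[1,0,0],0,20],
  [[0,0,0],0,20],
  [[0,0,0],0,20],
  [[0,0,0],0,20],
])

```text
time_s: 17.25
position: [0.5617, 0.2337, 0.082]
tool_rot: [0.132, 0.694, -0.132, 0.695]
wrist_force: [-2.9, -1.6, 14.2]
gripper_width: 0.0366
```

The force jumped to 14.2 N while the arm moved only 1.2 of the 2 mm commanded, so it's at the stop. I'll check visually.

Run:
```python
from snap import *
s,im=snap('w8','wrist')
s2,i2=snap('s8','scene')
x,y=map(int,proj(i2,[.5617,.2339,.08]))
a=cv2.resize(i2['color'][y-30:y+30,x-32:x+33,::-1],None,fx=6,fy=6,interpolation=2)
b=im['color'][200:320,255:385,::-1];b=cv2.convertScaleAbs(cv2.resize(b,None,fx=3,fy=3,interpolation=2),alpha=1.5)
cv2.imwrite('pics/c8.png',np.hstack([a,b]))
```

```text
17.25 [0.56169479 0.23372705 0.08201099] [[ 3.66182187e-01  9.30543045e-01  4.98016147e-04]
 [ 9.30542701e-01 -3.66182489e-01  8.16740125e-04]] [-0.36  0.88 -0.19  1.73  0.28  0.55  0.47] [-2.9 -1.6 14.2] 0.0366463453237524
17.3 [0.56171705 0.23374712 0.08201906] [[ 3.66161311e-01  9.30551247e-01  5.19968321e-04]
 [ 9.30550877e-01 -3.66161639e-01  8.48051572e-04]] [-0.36  0.88 -0.19  1.73  0.28  0.55  0.47] [-2.7 -1.7 13.5] 0.03649658452493101
```

View pics/c8.png

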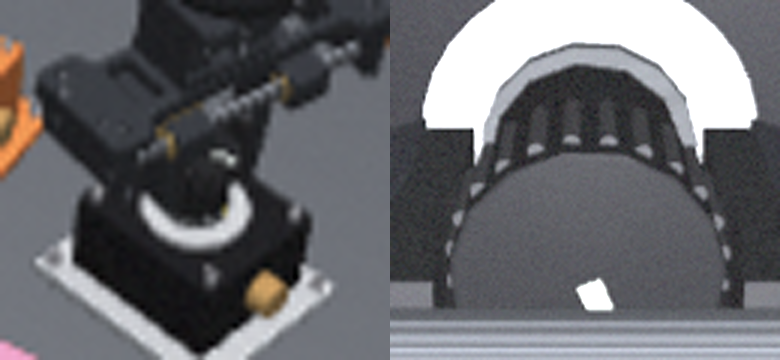

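The knob is seated concentric on the shoulder with no visible gap, still gripped, and the white line sits as before in the grip. I'll hand the job in.

```bash
python3 -c "
from rig import ctrl
s=ctrl.get_state();print(s['time_s'],s['position'],s['wrist_force'],s['gripper_width']);print(ctrl.close_job())"
```

```text
17.35 [0.56168313 0.23370549 0.081998  ] [-2.95151994 -1.97949776 14.74251689] 0.03666104898210527
the job is handed in; nothing more can be done
None
```

I picked the black knob out of the tray, turned it about 51° and pushed it home on the black unit's D-shaft. I then pressed it to the stop and handed in at 17.35 s, still gripping it and holding it down. No verdict was reported.

- **Position:** the tool is within about 0.3 mm of the shaft axis I measured, and it went about 8.2 mm below the home height.
- **Force:** there was no axial resistance while the knob slid on. The press then rose through about 4.5 N and 7.7 N to 14–15 N at the stop.
- **Pictures:** the knob sits concentric on the shoulder. I estimated the angle between the knob and shaft flats at about 1° before insertion.
- **Grip:** the fingers read 36.6 mm on a 38 mm knob. I think the fluted grip explains the difference, but I did not check it.

No checks failed. The only disagreement was a first fit of the knob's yaw (-51° against -56°), which I settled as -51° from an enlarged crop. I did not re-measure the other objects at the end, and I saw no contact with any of them.

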